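# Slide the brew basket into the coffee brewer's rails and lock the lever

### The job

Get the small one-cup coffee brewer ready: pick up the steel brew basket by its black handle, enter its square rim into the two rails under the brew head from their open front end and slide it fully home against the stop. Then, with the basket home, press the brewer's raised lever all the way down to lock it. Leave the cup on the drip tray and the knock box, milk pitcher and tamper standing where they are.

Things in the scene. Friction and masses are not known exactly. Their poses are not given: they have to be found in the camera images.
- brewer: White coffee brewer, fixed, 240 (x) x 150 (y) mm, 235 high. Origin: centre of underside, on the counter; its x points to its back (front faces -x), z up. In its frame, mm: base with black drip tray, grate top z 28; column at the rear; head 144 wide over it, front face x -98, underside z 160, top z 235. Two steel rails hang below the head.
- rail_mouth (a point): Open front end of the two L-rails, midway, at ledge-top height: (-119, 0, 150) mm in brewer frame, brewer's axes. The rails run along the brewer's x: ledges 4 mm thick, 93 mm apart at inner edges; webs 113 mm apart; slot from ledge top (z 150) up to the head (z 160). The front 18 mm stand out ahead of the head, flared out and down as lead-in. Stop at the back, x +9.
- rail_home (a point): Where the brew basket's origin lies when fully home against the stop, basket x along brewer x: (-45, 0, 100) mm in the brewer's frame. Brewer's axes.
- brew_basket: Brew basket, loose, 0.12 kg: round steel bowl, 84 mm wide, 50 deep, flat square rim 108 x 108 mm, 5 thick (z 50 to 55); straight black handle along its own -x. Origin: centre of the underside, on the bowl's axis, z up. Stands left or right of the brewer, handle roughly towards the robot (knock box on the other side). In the rails the bowl hangs between them, handle out in front.
- basket_grip (a point): On the basket's handle, (-110, 0, 53) mm in the basket's frame, basket's axes. The handle runs along the basket's x from -70 to -162 mm, is 24 mm wide (y) and 26 mm thick (z 40 to 66); grip it across y, firmly: the bowl makes it nose-heavy.
- brew_lever (a joint): Angle (rad) of the U-shaped lever over the head: 0 fully down (locked); starts raised, 0.42 to 0.52. Turns about the brewer's y at (55, 0, 212) mm in its frame. Stays where left; about 2 N on its bar moves it; press till it stops. Down, it lowers a 62 mm spray disc into the basket's mouth: this needs the basket home, and a lowered disc keeps the basket out.
- lever_bar (a point): Middle of the top face of the black bar across the lever's front end, 96 mm wide (y), 24 deep, 14 thick. In the brewer's frame, mm: lever down (-115, 0, 253), raised by 0.5 rad (-75, 0, 329). 175 mm from the pivot axis. Its axes turn with the lever.
- cup: Red espresso cup, 58 mm wide (85 with handle), 51 mm high, loose, on the drip tray below the place of the basket. Origin: centre of its underside. Must stay.
- knock_box: Black knock box 130 x 143 mm, 75 mm high, loose, on the counter beside the brewer. Origin: centre of its underside. Must stay.
- pitcher: Small steel milk pitcher 71 x 85 mm, 92 mm high, loose, behind to the right of the brewer. Origin: centre of its underside. Must stay.
- tamper: Coffee tamper, steel foot 58 mm wide, wooden handle, 93 mm high, loose, upright, behind to the left of the brewer. Origin: centre of its underside. Must stay.
Mind the look-alikes: they are no part of the job. Leave any orange or purple look-alike of the pitcher alone.

How it is judged:
On the way, in this order (a step that is already met when the one before it is completed fails the run):
1. the brew basket is in the rails, fully home, with the lever still raised (x of brew_basket in the frame of rail_home between -0.006 and 0.006 m and y of brew_basket in the frame of rail_home between -0.005 and 0.005 m and z of brew_basket in the frame of rail_home between -0.006 and 0.008 m and angle between the x axis of brew_basket and the x axis of brewer, either way round below 0.08 rad and angle between brew_basket's own z axis and vertical below 0.1 rad and value of joint brew_lever above 0.3 rad), for 0.2 s.
2. the lever is pressed fully down with the basket home (x of brew_basket in the frame of rail_home between -0.006 and 0.006 m and y of brew_basket in the frame of rail_home between -0.005 and 0.005 m and z of brew_basket in the frame of rail_home between -0.006 and 0.008 m and angle between the x axis of brew_basket and the x axis of brewer, either way round below 0.08 rad and angle between brew_basket's own z axis and vertical below 0.1 rad and value of joint brew_lever below 0.06 rad), for 0.2 s.
At the end, for the whole second after the job is handed in: Basket in the rails: origin within 6 mm of home along, 5 mm across, -6 to +8 mm in height, aligned with the brewer within 0.08 rad, upright within 0.1 rad, at rest (under 0.02 m/s); lever down (under 0.06 rad); cup, pitcher and tamper upright within 0.2 rad (all of step 2 and linear speed of brew_basket below 0.02 m/s and angle between each of cup, pitcher, tamper's own z axis and vertical below 0.2 rad); the robot touches nothing.
It fails at once if the cup is moved by more than 15 mm (distance of cup from where it was at the start of the episode above 0.015 m).
It fails at once if the knock box is moved by more than 30 mm (distance of knock_box from where it was at the start of the episode above 0.03 m).
It fails at once if the pitcher is moved by more than 30 mm (distance of pitcher from where it was at the start of the episode above 0.03 m).
It fails at once if the tamper is moved by more than 30 mm (distance of tamper from where it was at the start of the episode above 0.03 m).
It also fails if it takes over 64 s, if anything falls off the work surface, if the arm or the gripper's body presses on something with over 40 N, if the wrist force passes 120 N, or if a joint passes its speed limit or range.

### The arm

A 6-joint arm with a two-finger parallel gripper is mounted at the origin on a cart in front of the work surface, level with it; the furniture and walls round the work are solid. World frame = base frame: x ahead of the robot, y to its left, z up, the work surface at z = 0. Lengths are in m, angles in rad, forces in N, time in s.
With the tool pointing down it reaches from about 0.325 to 0.9 m from the base axis. Payload 6.1 kg.
Tool frame: the origin (TCP) lies at the very end of the fingers, on their centre line; the grasp point (between the pads) lies pinch_z behind it (pinch_z is the distance from the TCP to the grasp point, in m); z points along the fingers, y is the line along which they close (so a half turn about z gives the same grasp; the last joint's range is limited). The gripper opens to 87 mm and grips with 3 to 60 N. Pads are 19 mm wide; open, the fingers measure 117 mm over their backs; the gripper's body (75 mm by 190 mm) begins 51 mm behind the grasp point.
Start: joints at [-1.268, 0.22, 1.526, -0, 1.395, -0.126], TCP at [0.26, -0.568, 0.223] pointing down, gripper open.
Joint ranges: [-2.98, 2.98], [-0.91, 2.08], [0.09, 2.57], [-1.24, 4.39], [0.2, 2.65], [-2.68, 2.68]. Speed limits (rad/s): [2.57, 2.57, 3.01, 3.14, 3.14, 3.14].

### API

Orientations are given as a rotation vector (axis times angle).
In Python, from station import get_state, grab_frame, camera_params, job_done, pinch_z gives the robot as it stands.
- The arm moves only by the tool arm_command, never from a script. Its argument "motion" is one flat list of numbers, 5 for each row, row after row: the shift along the tool's x, y, z in m, then the turn about the tool's z in degrees, then the opening, from 0 (shut) to 1 (fully open). A call has 1 to 5 rows; each row shifts and turns the commanded pose from where the row before left it, along the tool's axes as they then stand; what a row does not reach is not made up. A row lasts 1/12 s, in which the tool goes at most 41.7 mm and 7.16 degrees, less where a joint would pass 70% of its speed; a pose out of reach is approached as far as the arm can. A call is refused whole if a number of a shift passes 0.0417 or a number of a turn 7.16, either way. A call with a gripper value outside its range is refused whole. The fingers move at their own pace and stop on an object; "squeeze" is the grip in N (left out, the last holds). Time passes only in rows, so rows that do not move let the fingers close. It gives the time, the measured TCP pose, the force, the opening and the grip force at its end, in the units of the state.
- get_state(): the state, without advancing time (a new reading comes with each control period).
- grab_frame(name): name is "scene" or "top" or "wrist"; returns the picture (420x560x3 uint8, blue, green, red); there is no depth.
- camera_params(name): a dict with "K" (3x3 intrinsics, pixels), "T" (4x4, takes a point from camera to world coordinates); the wrist camera has in their place "T_tool_cam" (4x4, takes a point from camera to tool coordinates, whose origin is the TCP and whose axes are the flange's). Camera axes: x right, y up, looking along -z (the intrinsics and any distortion apply to the point x, -y, -z); pixel columns grow to the right and rows downward; lengths in m; the calibration is good to about 2 mm. A picture is of the moment at which its call begins: read the wrist's pose just before it. camera_params takes no time and is no camera call.
- job_done(): hands the job in; it is judged then, once.
The state is a dict: "time_s": time; "joint_positions": joint angles; "dq": joint speeds; "joint_torque": joint torques, N m; "tcp_pos": TCP position; "eef_rot": TCP orientation; "wrist_force": force on the tool from outside, world axes, zero at the start; "wrist_torque": the same for the moment, N m; "width": finger opening in m; "grasp_force": force on a finger pad.
Only numpy, scipy, OpenCV 4.12 (cv2) and the standard library are available. Lean on these libraries where they do the work, as an engineer would, in place of code of your own. Each camera call takes 0.05 s, during which the arm holds its last target. There are 200 camera calls.

## Working session

There is one attempt and no reset: what is moved stays moved. The work goes in short steps, Python scripts to look and compute and a tool call to move; the robot and the scene stay as the last step left them, time stands still between calls to the robot, and variables do not carry over. Pictures are saved under pics/ and viewed, at most 10 in all, crops included, and the job is handed in when it is done.

Besides the shell and the picture viewer there is one more tool, called as name(argument=value, ...) on one line, values as JSON. arm_command: Moves the arm, as the interface text tells. Its arguments: {"type":"object","properties":{"motion":{"type":"array"},"squeeze":{"type":"number"}},"required":["motion"]}

```bash
mkdir -p pics; python3 - <<'E'
from station import *
import cv2,numpy as np
print(get_state(),pinch_z)
for n in("scene","top"):
    cv2.imwrite(f"pics/{n}0.png",grab_frame(n)); p=camera_params(n); print(n,p)
print(camera_params("wrist"))
E
```

```text
{'time_s': 0.0, 'joint_positions': array([-1.26809364e+00,  2.21212580e-01,  1.52760169e+00, -1.10244384e-05,
        1.39466382e+00, -1.26118199e-01]), 'dq': array([ 1.15831959e-03, -5.70136749e-05,  4.95347794e-04,  3.49022998e-04,
       -8.31148249e-04, -5.35071316e-05]), 'joint_torque': array([ 1.56672968e-04, -4.94610751e+01, -3.87376142e+01,  6.97426940e-02,
        5.69996133e-02, -1.64695421e-04]), 'tcp_pos': array([ 0.25967555, -0.56783733,  0.22145061]), 'eef_rot': array([-3.06782167e+00, -6.68044670e-01,  2.77963933e-04]), 'wrist_force': array([ 0.09261019, -0.95653332,  0.22798235]), 'wrist_torque': array([ 0.03871772, -0.01340135,  0.00706831]), 'grasp_force': 0.0, 'width': 0.08707785637097042} 0.0187
scene {'K': array([[390.76302664,   0.        , 286.87767692],
       [  0.        , 390.76302664, 205.11983327],
       [  0.        ,   0.        ,   1.        ]]), 'T': array([[ 0.10004672,  0.52786536, -0.84341497, -0.48693142],
       [-0.99485948,  0.06641336, -0.07644531, -0.09579391],
       [ 0.01566119,  0.84672748,  0.5317963 ,  0.79605242],
       [ 0.        ,
[... 371 characters left out ...]
04560e-02],
       [ 9.72558565e-04,  1.93732939e-01,  9.81053822e-01,
         1.52477149e+00],
       [ 0.00000000e+00,  0.00000000e+00,  0.00000000e+00,
         1.00000000e+00]])}
{'K': array([[289.76742287,   0.        , 281.48976102],
       [  0.        , 289.76742287, 209.71937883],
       [  0.        ,   0.        ,   1.        ]]), 'T_tool_cam': array([[-1.75419799e-04,  9.66913812e-01,  2.55103212e-01,
         6.84031147e-02],
       [ 9.99999982e-01,  1.86655872e-04, -1.98364624e-05,
         1.18085588e-04],
       [-6.67966621e-05,  2.55103204e-01, -9.66913828e-01,
        -1.61531350e-01],
       [ 0.00000000e+00,  0.00000000e+00,  0.00000000e+00,
         1.00000000e+00]])}
```

View pics/scene0.png

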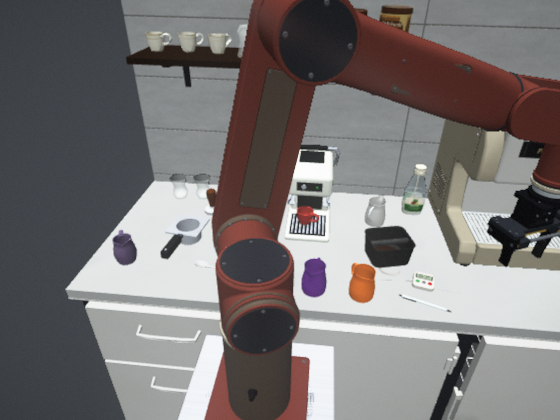

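View pics/top0.png

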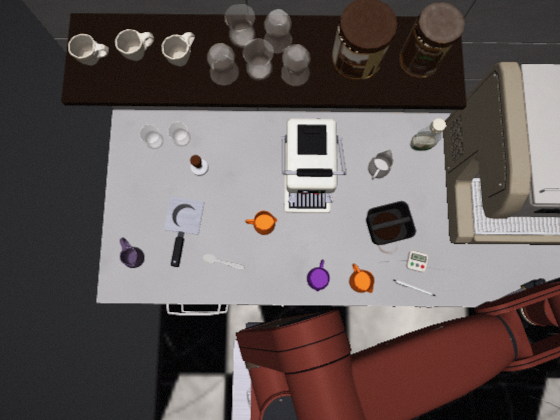

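The scene view shows the brewer at about (310,200), the basket on the left at (188,230) and the knock box on the right. The top view shows the basket rim at (184,215) with its handle end at (177,262), and the brewer head at (312,150). I'll zoom in to find the exact edges.

```bash
python3 - <<'E'
import cv2
t=cv2.imread("pics/top0.png"); cv2.imwrite("pics/c1.png",cv2.resize(t[110:280,150:360],None,fx=3.5,fy=3.5,interpolation=cv2.INTER_CUBIC))
E
```

```text
(no output)
```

View pics/c1.png

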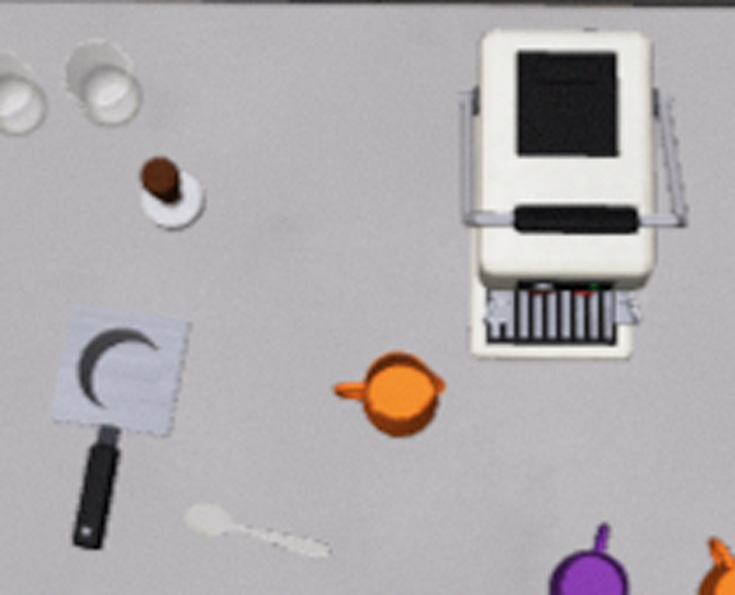

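The crop shows the rim corners at about (70,305), (190,322), (172,437) and (52,420), and the handle running from (108,430) to (87,548). The brewer's base front edge is near row 357, and the lever bar spans (515..637, 218). Next I'll measure these with masks.

```bash
cat > h.py <<'E'
import cv2,numpy as np
from station import *
def ray(n,px,z,T=None):
    p=camera_params(n);T=p["T"] if T is None else T
    px=np.atleast_2d(np.asarray(px,float));K=p["K"]
    d=np.c_[(px[:,0]-K[0,2])/K[0,0],-(px[:,1]-K[1,2])/K[1,1],-np.ones(len(px))]@T[:3,:3].T
    o=T[:3,3];return o+d*((z-o[2])/d[:,2])[:,None]
def wristT():
    from scipy.spatial.transform import Rotation as R
    s=get_state();T=np.eye(4);T[:3,:3]=R.from_rotvec(s["eef_rot"]).as_matrix();T[:3,3]=s["tcp_pos"]
    return T@camera_params("wrist")["T_tool_cam"]
def big(m):
    c,_=cv2.findContours(m.astype(np.uint8),cv2.RETR_EXTERNAL,cv2.CHAIN_APPROX_NONE);return max(c,key=cv2.contourArea)
E
python3 - <<'E'
from h import *
t=cv2.imread("pics/top0.png").astype(int);np.set_printoptions(precision=4,suppress=True)
def roi(m,x0,y0,x1,y1):
    o=np.zeros_like(m);o[y0:y1,x0:x1]=m[y0:y1,x0:x1];return o
B,G,R=t[...,0],t[...,1],t[...,2]
print("counter",t[190,220],"rim",t[230,170],"white",t[170,300],t[209,288])
# rim
m=roi((B-R>12),155,190,210,240);c=big(m)
P=ray("top",c[:,0],0.055)[:,:2].astype(np.float32)
print("rim",cv2.minAreaRect(P*1000))
# handle
m=roi((t.max(2)<70),165,232,190,272);c=big(m);P=ray("top",c[:,0],0.066)[:,:2].astype(np.float32)
print("handle",cv2.minAreaRect(P*1000)); q=P-P.mean(0);print(P.mean(0),np.linalg.svd(q)[2][0])
# bar
m=roi((t.max(2)<70),293,166,336,180);c=big(m);print("bar",cv2.minAreaRect(c),[ray("top",cv2.minAreaRect(c)[0],z) for z in(.315,.329)])
# black top panel
m=roi((t.max(2)<70),293,118,332,158);c=big(m);P=ray("top",c[:,0],0.235)[:,:2].astype(np.float32);print("panel",cv2.minAreaRect(P*1000))
# white body
w=(t.min(2)>212);m=roi(w,280,110,345,215);c=big(m)
x,y,ww,h=cv2.boundingRect(c);print("white",x,y,ww,h)
for yy in (135,150,165,175,183,195,205,209):
    xs=np.where(m[yy])[0]; print(yy,xs.min(),xs.max(),ray("top",[[xs.min()-.5,yy],[xs.max()+.5,yy]],.235 if yy<190 else .02)[:,:2].ravel())
for xx in (295,310,325): 
    ys=np.where(m[:,xx])[0];print(xx,ys.min(),ys.max(),ys[ys<195].max(),ray("top",[[xx,ys.max()+.5]],.02)[0,:2],ray("top",[[xx,ys[ys<195].max()+.5]],.2)[0,:2])
E
```

```text
counter [183 179 183] rim [184 173 174] white [23 22 23] [227 230 231]
rim ((530.4876098632812, 320.0228576660156), (104.28531646728516, 104.18462371826172), 81.96563720703125)
handle ((418.3942565917969, 332.87298583984375), (24.605066299438477, 97.60272979736328), 82.4977798461914)
[0.4164 0.3326] [-0.9888  0.1492]
bar ((314.5, 172.5), (7.0, 35.0), 90.0) [array([[ 0.6012, -0.0721,  0.315 ]]), array([[ 0.5973, -0.0711,  0.329 ]])]
panel ((721.322021484375, -70.49658966064453), (86.98686981201172, 77.47299194335938), 0.10535331815481186)
white 288 119 46 52
135 288 333 [ 0.7336 -0.0017  0.735  -0.1332]
150 288 333 [ 0.6888 -0.002   0.6902 -0.1326]
165 288 333 [ 0.6446 -0.0023  0.6459 -0.1321]
175 289 295 [ 0.6155 -0.0053  0.6157 -0.0249]
183 288 334 [ 0.5923 -0.0026  0.5936 -0.1342]
195 285 287 [ 0.6067  0.0029  0.6068 -0.0069]
205 285 328 [ 0.5735  0.0026  0.575  -0.1398]
209 285 329 [ 0.5603  0.0025  0.5618 -0.1429]
295 120 210 186 [ 0.5557 -0.0314] [ 0.591  -0.0249]
310 120 210 186 [ 0.5562 -0.0799] [ 0.5915 -0.0679]
325 120 211 186 [ 0.5534 -0.1283] [ 0.5919 -0.111 ]
```

```bash
cat >> h.py <<'E'
from scipy.spatial.transform import Rotation as Ro
def yaw():
    x=Ro.from_rotvec(get_state()["eef_rot"]).as_matrix()[:,0];return np.degrees(np.arctan2(x[1],x[0]))
def plan(target,yaw1,n,o,start=0,p=None,y=None):
    "rows for straight move tool-down; turn = minus world yaw; turning from row `start` on"
    s=get_state();p=np.array(s["tcp_pos"]) if p is None else np.array(p,float);y=yaw() if y is None else y
    for i in range(n):
        d=(np.array(target)-p)/(n-i);a=np.radians(y)
        c=np.array([np.cos(a)*d[0]+np.sin(a)*d[1],np.sin(a)*d[0]-np.cos(a)*d[1],-d[2]]).round(3)
        t=0 if i<start else round(max(-7.1,min(7.1,-(yaw1-y)/(n-i))),1)
        print(*c,t,o,sep=",",end=",\n" if (i+1)%5 else "\n\n")
        p=p+[np.cos(a)*c[0]+np.sin(a)*c[1],np.sin(a)*c[0]-np.cos(a)*c[1],-c[2]];y-=t
    print(p,y,abs(c).max())
E
python3 - <<'E'
from h import *
plan([.423,.333,.15],171.8,25,1,start=3)
# pitchers heights check
t=cv2.imread("pics/top0.png").astype(int)
for q in([318,278],[362,280],[263,222]):print(q,ray("top",[q],.09))
E
```

```text
0.021,-0.03,0.003,0,1,
0.021,-0.03,0.003,0,1,
0.021,-0.03,0.003,0,1,
0.021,-0.03,0.003,-6.7,1,
0.024,-0.027,0.003,-6.7,1

0.027,-0.024,0.003,-6.7,1,
0.03,-0.021,0.003,-6.7,1,
0.032,-0.017,0.003,-6.7,1,
0.034,-0.014,0.003,-6.7,1,
0.035,-0.009,0.003,-6.7,1

0.036,-0.005,0.003,-6.7,1,
0.037,-0.001,0.003,-6.7,1,
0.037,0.003,0.003,-6.7,1,
0.036,0.007,0.003,-6.7,1,
0.035,0.012,0.003,-6.7,1

0.033,0.016,0.003,-6.7,1,
0.031,0.019,0.003,-6.7,1,
0.029,0.023,0.003,-6.7,1,
0.026,0.026,0.003,-6.7,1,
0.023,0.029,0.002,-6.7,1

0.019,0.031,0.003,-6.7,1,
0.015,0.033,0.002,-6.7,1,
0.011,0.035,0.003,-6.6,1,
0.007,0.036,0.002,-6.7,1,
0.003,0.037,0.003,-6.6,1

[0.42300356 0.33298567 0.1495546 ] 171.76943594468253 0.037
[318, 278] [[ 0.33690479 -0.09849161  0.09      ]]
[362, 280] [[ 0.33229215 -0.2301714   0.09      ]]
[263, 222] [[0.5052732  0.06899721 0.09      ]]
```

arm_command(motion=[0.021, -0.03, 0.003, 0, 1, 0.021, -0.03, 0.003, 0, 1, 0.021, -0.03, 0.003, 0, 1, 0.021, -0.03, 0.003, -6.7, 1, 0.024, -0.027, 0.003, -6.7, 1])

```text
time_s: 0.52
tcp_pos: [0.2927, -0.3868, 0.2067]
eef_rot: [-2.967, -1.029, 0.0]
wrist_force: [0.1, -0.1, -0.6]
width: 0.0869
grasp_force: 0.0
```

arm_command(motion=[0.027, -0.024, 0.003, -6.7, 1, 0.03, -0.021, 0.003, -6.7, 1, 0.032, -0.017, 0.003, -6.7, 1, 0.034, -0.014, 0.003, -6.7, 1, 0.035, -0.009, 0.003, -6.7, 1])

```text
time_s: 0.93
tcp_pos: [0.3252, -0.208, 0.192]
eef_rot: [-2.545, -1.841, -0.0]
wrist_force: [1.2, 0.9, -0.7]
width: 0.0872
grasp_force: 0.0
```

arm_command(motion=[0.036, -0.005, 0.003, -6.7, 1, 0.037, -0.001, 0.003, -6.7, 1, 0.037, 0.003, 0.003, -6.7, 1, 0.036, 0.007, 0.003, -6.7, 1, 0.035, 0.012, 0.003, -6.7, 1])

```text
time_s: 1.35
tcp_pos: [0.3576, -0.0269, 0.1773]
eef_rot: [1.906, 2.497, 0.0]
wrist_force: [1.7, -0.4, 0.4]
width: 0.087
grasp_force: 0.0
```

arm_command(motion=[0.033, 0.016, 0.003, -6.7, 1, 0.031, 0.019, 0.003, -6.7, 1, 0.029, 0.023, 0.003, -6.7, 1, 0.026, 0.026, 0.003, -6.7, 1, 0.023, 0.029, 0.002, -6.7, 1])

```text
time_s: 1.77
tcp_pos: [0.3898, 0.1543, 0.1631]
eef_rot: [-1.105, -2.941, 0.0]
wrist_force: [1.0, -0.3, 0.7]
width: 0.0871
grasp_force: 0.0
```

arm_command(motion=[0.019, 0.031, 0.003, -6.7, 1, 0.015, 0.033, 0.002, -6.7, 1, 0.011, 0.035, 0.003, -6.6, 1, 0.007, 0.036, 0.002, -6.7, 1, 0.003, 0.037, 0.003, -6.6, 1])

```text
time_s: 2.18
tcp_pos: [0.4229, 0.3343, 0.15]
eef_rot: [-0.216, -3.134, 0.001]
wrist_force: [0.7, -0.9, 0.1]
width: 0.0868
grasp_force: 0.0
```

```bash
python3 - <<'E'
from h import *
T=wristT();f=grab_frame("wrist");np.save("w1.npy",T);cv2.imwrite("pics/w1.png",f)
print(get_state()["tcp_pos"],yaw())
m=f.max(2)<60
n,l,s,c=cv2.connectedComponentsWithStats(m.astype(np.uint8))
for i in range(1,n):
    if s[i,4]>300:
        P=ray("wrist",np.argwhere(l==i)[:,::-1],.066,T)[:,:2].astype(np.float32);print(s[i],cv2.minAreaRect(P*1000))
E
```

```text
[0.42332458 0.33948486 0.14907398] 172.60489752435592
[   0    0  176   59 7930] ((257.89422607421875, 206.46170043945312), (135.00863647460938, 38.75672912597656), 82.11441040039062)
[215   0  32  25 537] ((259.90435791015625, 318.2641906738281), (15.737725257873535, 21.643840789794922), 1.8145227432250977)
[ 249    0   93   33 1725] ((269.90679931640625, 364.7879638671875), (15.907522201538086, 68.81956481933594), 0.012264583259820938)
[ 391  132   45   65 1565] ((395.9928894042969, 448.63482666015625), (56.87866973876953, 34.292518615722656), 3.8795149326324463)
[ 440  138   52   58 2007] ((401.4722595214844, 494.4031066894531), (41.37998962402344, 48.222007751464844), 84.39292907714844)
[ 272  154   26  101 2403] ((414.4408264160156, 337.4029541015625), (21.80430793762207, 90.1080093383789), 82.82048797607422)
[  163   234   397    81 11281] ((491.97308349609375, 403.6796875), (376.03271484375, 81.49272918701172), 82.66923522949219)
[    0   237   560   183 63517] ((545.6809692382812, 314.3236999511719), (606.11083984375, 209.39341735839844), 82.11997985839844)
```

View pics/w1.png

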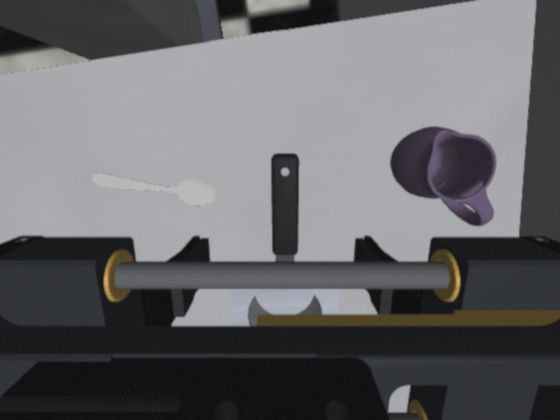

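The wrist view shows the handle centred between the fingers, at column 285 and rows 155-253. I'll go straight down and grip.

arm_command(motion=[0, 0, 0.03, 0, 1, 0, 0, 0.03, 0, 1, 0, 0, 0.03, 0, 1, 0, 0, 0.015, 0, 1, 0, 0, 0.01, 0, 1])

```text
time_s: 2.65
tcp_pos: [0.421, 0.3313, 0.0323]
eef_rot: [-0.225, -3.129, 0.005]
wrist_force: [-0.8, -0.1, -0.2]
width: 0.0873
grasp_force: 0.0
```

arm_command(motion=[0, 0, 0, 0, 0, 0, 0, 0, 0, 0, 0, 0, 0, 0, 0, 0, 0, 0, 0, 0, 0, 0, 0, 0, 0], squeeze=50)

```text
time_s: 3.07
tcp_pos: [0.4243, 0.333, 0.0371]
eef_rot: [0.225, 3.131, 0.002]
wrist_force: [-0.5, 0.2, 0.0]
width: 0.0616
grasp_force: 0.0
```

arm_command(motion=[0, 0, 0, 0, 0, 0, 0, 0, 0, 0, 0, 0, 0, 0, 0])

```text
time_s: 3.32
tcp_pos: [0.4234, 0.3326, 0.0359]
eef_rot: [0.225, 3.133, 0.001]
wrist_force: [-0.4, -0.0, 0.1]
width: 0.0416
grasp_force: 0.0
```

arm_command(motion=[0, 0, 0, 0, 0, 0, 0, 0, 0, 0, 0, 0, 0, 0, 0, 0, 0, 0, 0, 0, 0, 0, 0, 0, 0])

```text
time_s: 3.73
tcp_pos: [0.4232, 0.3325, 0.0355]
eef_rot: [-0.225, -3.133, -0.0]
wrist_force: [-0.1, 0.8, 0.8]
width: 0.0238
grasp_force: 49.1
```

arm_command(motion=[0, 0, -0.02, 0, 0, 0, 0, -0.03, 0, 0, 0, 0, -0.04, 0, 0, 0, 0, -0.03, 0, 0, 0, 0, -0.015, 0, 0])

```text
time_s: 4.15
tcp_pos: [0.4249, 0.3335, 0.1751]
eef_rot: [0.225, 3.129, 0.005]
wrist_force: [0.7, -0.5, -0.8]
width: 0.0238
grasp_force: 49.1
```

```bash
python3 - <<'E'
from h import *
print(yaw(),get_state()["tcp_pos"])
plan([.365,-.070,.170],180,15,0)
E
```

```text
171.76896683659535 [0.42488715 0.33346066 0.17511111]
0.0,-0.027,0.0,-0.5,0,
0.0,-0.027,0.0,-0.6,0,
0.001,-0.027,0.0,-0.5,0,
0.001,-0.027,0.0,-0.6,0,
0.001,-0.027,0.0,-0.5,0

0.001,-0.027,0.001,-0.6,0,
0.002,-0.027,0.0,-0.5,0,
0.002,-0.027,0.001,-0.6,0,
0.002,-0.027,0.0,-0.5,0,
0.002,-0.027,0.001,-0.6,0

0.003,-0.027,0.0,-0.5,0,
0.003,-0.027,0.001,-0.6,0,
0.003,-0.028,0.0,-0.5,0,
0.004,-0.027,0.001,-0.6,0,
0.004,-0.027,0.0,-0.5,0

[ 0.36483712 -0.06951721  0.17011111] 179.9689668365953 0.027
```

arm_command(motion=[0, -0.01, 0, -0.5, 0, 0, -0.02, 0, -0.6, 0, 0.001, -0.03, 0, -0.5, 0, 0.001, -0.03, 0, -0.6, 0, 0.001, -0.03, 0, -0.5, 0])

```text
time_s: 4.57
tcp_pos: [0.4036, 0.2117, 0.1681]
eef_rot: [-0.148, -3.134, 0.003]
wrist_force: [0.1, -0.3, -1.1]
width: 0.0235
grasp_force: 49.1
```

arm_command(motion=[0.001, -0.03, 0.001, -0.6, 0, 0.002, -0.03, 0, -0.5, 0, 0.002, -0.03, 0.001, -0.6, 0, 0.002, -0.03, 0, -0.5, 0, 0.002, -0.03, 0.001, -0.6, 0])

```text
time_s: 4.98
tcp_pos: [0.3831, 0.0632, 0.1654]
eef_rot: [-0.073, -3.138, 0.0]
wrist_force: [1.1, -0.4, -1.7]
width: 0.0236
grasp_force: 49.1
```

arm_command(motion=[0.003, -0.03, 0, -0.5, 0, 0.003, -0.03, 0.001, -0.6, 0, 0.003, -0.03, 0, -0.5, 0, 0.004, -0.03, 0.001, -0.6, 0, 0.004, -0.015, 0, -0.5, 0])

```text
time_s: 5.4
tcp_pos: [0.3619, -0.0721, 0.1634]
eef_rot: [-0.002, -3.138, 0.0]
wrist_force: [-0.2, 0.5, -1.5]
width: 0.0236
grasp_force: 49.1
```

arm_command(motion=[0, 0, 0, 0, 0, 0, 0, 0, 0, 0, 0, 0, 0, 0, 0])

```text
time_s: 5.65
tcp_pos: [0.3632, -0.069, 0.1643]
eef_rot: [-0.002, -3.14, -0.002]
wrist_force: [0.4, 0.2, -1.7]
width: 0.0237
grasp_force: 49.1
```

```bash
python3 - <<'E'
from h import *
s=get_state();print(s["tcp_pos"],yaw(),s["width"])
t=grab_frame("top");cv2.imwrite("pics/top1.png",t)
g=grab_frame("scene");cv2.imwrite("pics/s1.png",g)
a=cv2.resize(t[110:310,250:390],None,fx=3,fy=3,interpolation=cv2.INTER_CUBIC)
b=cv2.resize(g[130:280,260:370],None,fx=3.4,fy=4,interpolation=cv2.INTER_CUBIC)
print(a.shape,b.shape)
cv2.imwrite("pics/c2.png",np.hstack([a,b]))
E
```

```text
[ 0.36319759 -0.0689971   0.16433403] 179.9376846607387 0.023658010025406243
(600, 420, 3) (600, 374, 3)
```

View pics/c2.png

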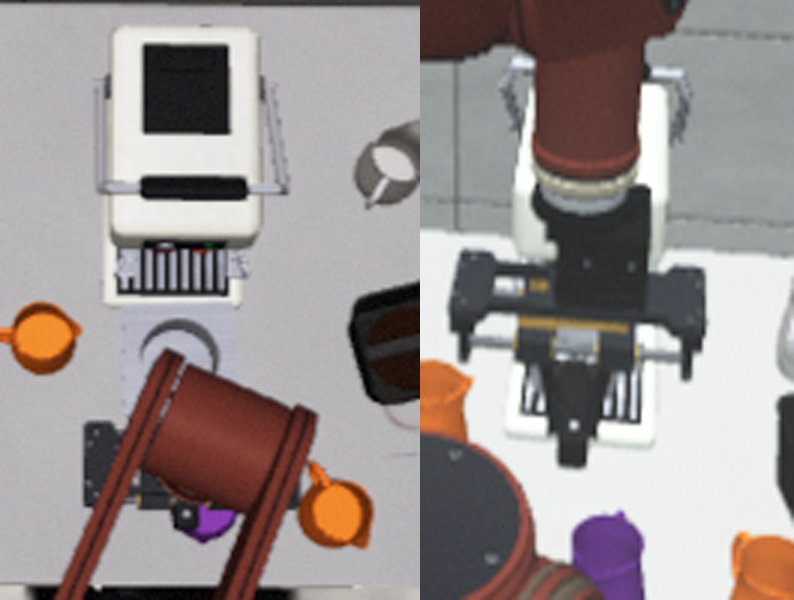

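The left half is the top view: the rim's front edge is at crop row 305, columns 122-236, squarely in front of the rails, whose flared tips are at columns 118 and 250. The right half shows the gripper in front of the brewer. I'll measure the offset between the rim and the brewer.

```bash
python3 - <<'E'
from h import *
np.set_printoptions(precision=4,suppress=True)
t=cv2.imread("pics/top1.png").astype(int)
m=np.zeros(t.shape[:2],bool);m[205:250,280:340]=((t[...,0]-t[...,2])>6)[205:250,280:340]
for r in range(212,242,5):
    xs=np.where(m[r])[0];print(r,xs.min(),xs.max(),ray("top",[[xs.min()-.5,r],[xs.max()+.5,r]],.184)[:,:2].ravel())
for x in (296,302,308,314,320,325):
    ys=np.where(m[:,x])[0];print(x,ys.min(),ray("top",[[x,ys.min()-.5]],.184)[0,:2])
# rail tips: bluish bright? print B-R and gray around rows 190-206
g=t.mean(2).astype(int)
for r in range(186,213,2):print(r,g[r,284:298],g[r,322:336])
P=ray("top",[[289.3,200],[333.3,200]],.15);print(P,P.mean(0))
E
```

```text
212 291 327 [ 0.5194 -0.0127  0.5205 -0.1191]
217 291 327 [ 0.5048 -0.0128  0.5059 -0.119 ]
222 291 327 [ 0.4903 -0.0129  0.4913 -0.1188]
227 291 328 [ 0.4758 -0.0129  0.4769 -0.1215]
232 291 328 [ 0.4613 -0.013   0.4624 -0.1214]
237 291 297 [ 0.447  -0.0131  0.4472 -0.033 ]
296 205 [ 0.5416 -0.0285]
302 211 [ 0.5241 -0.0458]
308 205 [ 0.5419 -0.0631]
314 211 [ 0.5245 -0.0803]
320 205 [ 0.5423 -0.0977]
325 211 [ 0.5248 -0.112 ]
186 [197 206 174 137 193 220 224 227 227 227 227 227 228 227] [223 223 222 222 223 224 223 223 224 224 221 216 199 180]
188 [196 203 168 102 109 122 141 156 156 157 159 159 158 159] [169 167 168 167 169 169 170 170 169 171 169 152 123 130]
190 [195 219 207 135  98  99  96 101  99  98  98  99  98  81] [ 49  49  49  59  82  95  94  94  96  93  91  88 116 166]
192 [199 221 231 231 186  90  90  92  93  92  92  90  84  52] [ 12   4  35  70  87  87  86  84  86 103 124 143 176 187]
194 [200 222 231 234 198  94 149 187 188 190 179 176 148  32] [ 95 166 145 120 181 180 171 176 191 177 188 189 189 185]
196 [199 224 232 234 197 127 170 174 195 205 182 162 144  31] [ 99 1
[... 392 characters left out ...]
25 150 181 184 184]
204 [180 223 232 233 199  67 117 189 149  37  97 170 149  35] [ 79 147 143  39 168 235 232 219 199 187 186 185 184 185]
206 [192 224 231 232 196  68  69 107  80  32  62  99  85  34] [ 50  99  94  33 168 236 233 217 198 184 183 186 184 184]
208 [193 225 231 232 213 161 162 162 160 162 158 159 140 101] [113  97  60  91 188 236 232 220 199 184 186 185 184 182]
210 [196 219 222 226 226 227 227 228 228 228 227 227 227 224] [211 212 213 212 212 219 224 207 187 185 184 185 185 183]
212 [182 176 173 157 160 164 177 186 188 188 186 187 188 188] [186 187 185 185 184 185 163 151 184 184 186 184 182 184]
[[ 0.5621 -0.0099  0.15  ]
 [ 0.5634 -0.1403  0.15  ]] [ 0.5627 -0.0751  0.15  ]
```

arm_command(motion=[0, -0.001, 0.01, 0, 0, 0, -0.001, 0.01, 0, 0, 0, -0.001, 0.006, 0, 0, -0.01, 0, 0, 0, 0, -0.005, 0, 0, 0, 0])

```text
time_s: 6.17
tcp_pos: [0.3788, -0.0722, 0.1382]
eef_rot: [-0.0, -3.14, -0.001]
wrist_force: [-0.2, 0.2, -0.8]
width: 0.0239
grasp_force: 49.1
```

arm_command(motion=[0, 0, 0, 0, 0, 0, 0, 0, 0, 0, 0, 0, 0, 0, 0])

```text
time_s: 6.42
tcp_pos: [0.3788, -0.0726, 0.1394]
eef_rot: [-0.0, -3.141, -0.0]
wrist_force: [-0.2, -0.1, -2.1]
width: 0.024
grasp_force: 49.1
```

```bash
python3 - <<'E'
from h import *
s=get_state();print(s["tcp_pos"],yaw(),s["wrist_force"])
t=np.median([grab_frame("top") for _ in range(5)],0).astype(np.uint8);cv2.imwrite("pics/top2.png",t)
g=grab_frame("scene");cv2.imwrite("pics/s2.png",g)
a=cv2.resize(t[170:245,275:350],None,fx=8,fy=8,interpolation=cv2.INTER_CUBIC);cv2.imwrite("pics/c3.png",a)
E
```

```text
[ 0.37882303 -0.07256672  0.13938643] 179.9881259912517 [-0.18789784 -0.05812467 -2.11890517]
```

View pics/c3.png

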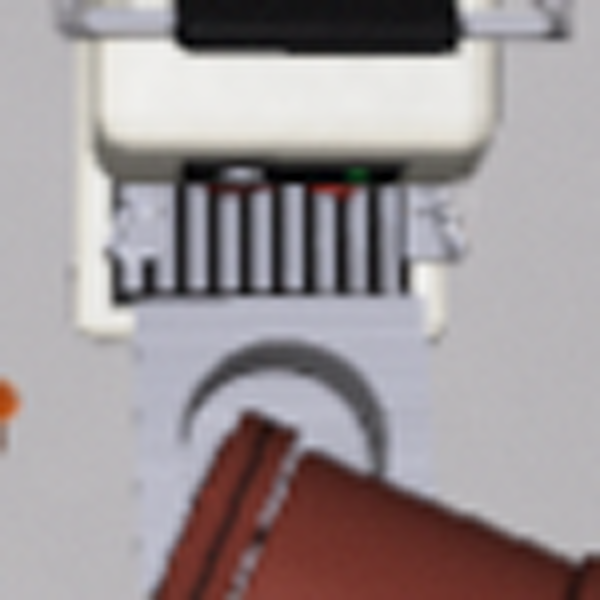

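The top crop shows the rim (columns 132-435, front row 300) about 14 mm short of the rail tips (108 and 465, row 262), centred to about 1 mm. I'll shift 1 mm to the right and enter the rails slowly.

arm_command(motion=[-0.006, -0.001, 0, 0, 0, -0.008, 0, 0, 0, 0, -0.008, 0, 0, 0, 0, -0.008, 0, 0, 0, 0, 0, 0, 0, 0, 0])

```text
time_s: 7.13
tcp_pos: [0.4108, -0.0738, 0.1398]
eef_rot: [0.0, 3.141, -0.0]
wrist_force: [-0.5, 0.1, -0.8]
width: 0.0236
grasp_force: 49.1
```

```bash
python3 - <<'E'
from h import *
s=get_state();print(s["tcp_pos"],yaw(),s["wrist_force"],s["wrist_torque"])
t=np.median([grab_frame("top") for _ in range(5)],0).astype(np.uint8);cv2.imwrite("pics/top3.png",t)
a=cv2.resize(t[170:245,275:350],None,fx=8,fy=8,interpolation=cv2.INTER_CUBIC);cv2.imwrite("pics/c4.png",a)
E
```

```text
[ 0.41083274 -0.07384858  0.13979398] 179.9870531322219 [-0.49919956  0.13084228 -0.75356779] [ 0.07548001 -0.03173605 -0.01942394]
```

View pics/c4.png

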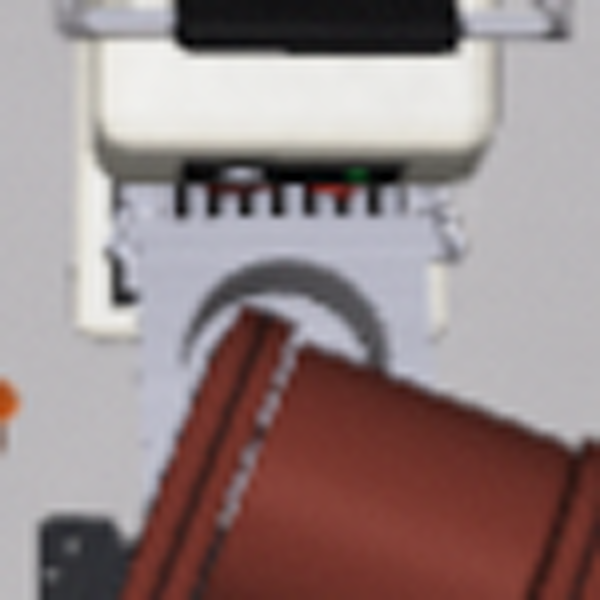

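The rim has entered between the flared tips, centred, with negligible force. I'll keep sliding.

arm_command(motion=[-0.008, 0, 0, 0, 0, -0.008, 0, 0, 0, 0, -0.008, 0, 0, 0, 0, 0, 0, 0, 0, 0])

```text
time_s: 7.72
tcp_pos: [0.4349, -0.0739, 0.14]
eef_rot: [0.001, 3.14, -0.001]
wrist_force: [-0.3, -0.2, -1.2]
width: 0.0238
grasp_force: 49.1
```

arm_command(motion=[-0.008, 0, 0, 0, 0, -0.008, 0, 0, 0, 0, -0.008, 0, 0, 0, 0, 0, 0, 0, 0, 0])

```text
time_s: 8.05
tcp_pos: [0.4587, -0.0739, 0.1398]
eef_rot: [0.001, 3.14, -0.0]
wrist_force: [-0.8, 0.2, -1.6]
width: 0.0237
grasp_force: 49.1
```

arm_command(motion=[-0.008, 0, 0.001, 0, 0, -0.008, 0, 0.001, 0, 0, -0.008, 0, 0, 0, 0, -0.008, 0, 0, 0, 0, 0, 0, 0, 0, 0])

```text
time_s: 8.47
tcp_pos: [0.4907, -0.0739, 0.1378]
eef_rot: [0.001, 3.14, -0.0]
wrist_force: [0.1, 1.3, -0.3]
width: 0.0239
grasp_force: 49.1
```

arm_command(motion=[-0.008, 0, 0, 0, 0, -0.008, 0, 0, 0, 0, -0.005, 0, 0, 0, 0, 0, 0, 0, 0, 0])

```text
time_s: 8.8
tcp_pos: [0.5111, -0.0737, 0.1376]
eef_rot: [0.001, 3.141, 0.0]
wrist_force: [0.8, 0.6, -0.9]
width: 0.0235
grasp_force: 49.2
```

arm_command(motion=[-0.004, 0, 0, 0, 0, -0.003, 0, 0, 0, 0, -0.002, 0, 0, 0, 0, 0, 0, 0, 0, 0])

```text
time_s: 9.13
tcp_pos: [0.5192, -0.0735, 0.1374]
eef_rot: [-0.001, -3.141, -0.001]
wrist_force: [-0.6, 1.3, -1.6]
width: 0.0237
grasp_force: 49.2
```

arm_command(motion=[-0.002, 0, 0, 0, 0, -0.002, 0, 0, 0, 0, 0, 0, 0, 0, 0])

```text
time_s: 9.38
tcp_pos: [0.5224, -0.0734, 0.1371]
eef_rot: [-0.001, -3.14, -0.001]
wrist_force: [-3.4, 2.3, -1.2]
width: 0.024
grasp_force: 49.2
```

arm_command(motion=[-0.002, 0, 0, 0, 0, -0.001, 0, 0, 0, 0, 0, 0, 0, 0, 0])

```text
time_s: 9.63
tcp_pos: [0.5226, -0.073, 0.1358]
eef_rot: [-0.001, -3.133, -0.003]
wrist_force: [-11.4, 2.6, 0.3]
width: 0.0236
grasp_force: 49.1
```

Force has risen to 11 N at the expected x, so the basket is home. I'll relax the preload and release.

arm_command(motion=[0.003, 0, 0, 0, 0, 0, 0, 0, 0, 0.6, 0, 0, 0, 0, 0.6, 0, 0, 0, 0, 0.6, 0, 0, 0, 0, 0.6])

```text
time_s: 10.05
tcp_pos: [0.524, -0.0742, 0.1383]
eef_rot: [0.001, 3.139, -0.001]
wrist_force: [-0.1, -0.0, 0.7]
width: 0.0431
grasp_force: 0.0
```

arm_command(motion=[0, 0, 0, 0, 0.6, 0, 0, 0, 0, 0.6, 0, 0, 0, 0, 0.6, 0, 0, 0, 0, 0.6])

```text
time_s: 10.38
tcp_pos: [0.5232, -0.0738, 0.1376]
eef_rot: [0.001, 3.141, -0.0]
wrist_force: [0.3, -0.4, -0.1]
width: 0.0518
grasp_force: 0.0
```

```bash
python3 - <<'E'
from h import *
s=get_state();print(s["tcp_pos"],s["width"],s["wrist_force"])
t=grab_frame("top");w=grab_frame("wrist");np.save("w5.npy",wristT());cv2.imwrite("pics/w5.png",w)
a=cv2.resize(t[100:280,250:390],None,fx=2.33,fy=2.33,interpolation=cv2.INTER_CUBIC)
cv2.imwrite("pics/c5.png",np.hstack([a,cv2.resize(w,(460,a.shape[0]))]))
E
```

```text
[ 0.52315338 -0.07379248  0.13760278] 0.051768629910505126 [ 0.25831702 -0.39903425 -0.13420625]
```

View pics/c5.png

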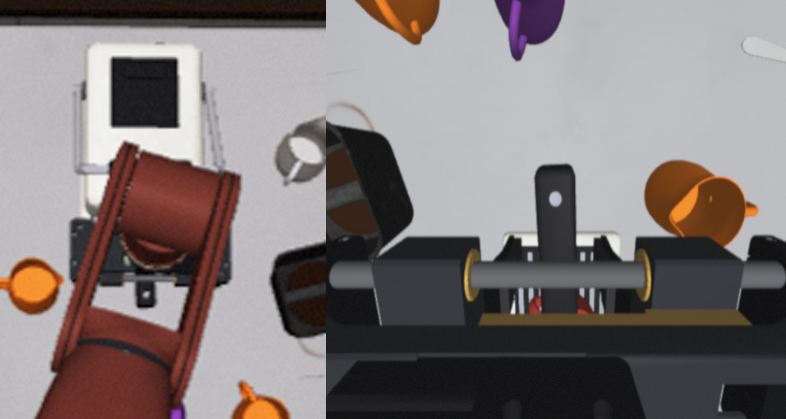

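The basket hangs level in the rails, with the handle at wrist-view column 555, and the lever still looks raised. I'll retreat upward and close the fingers.

arm_command(motion=[0, 0, -0.02, 0, 0.6, 0.005, 0, -0.03, 0, 0.6, 0.01, 0, -0.035, 0, 0.6, 0.01, 0, -0.035, 0, 0, 0.005, 0, -0.035, 0, 0])

```text
time_s: 10.9
tcp_pos: [0.4919, -0.0735, 0.2939]
eef_rot: [-0.001, -3.141, -0.0]
wrist_force: [-0.2, -0.2, -0.2]
width: 0.0454
grasp_force: 0.0
```

arm_command(motion=[0, 0, -0.035, 0, 0, 0, 0, -0.035, 0, 0, 0, 0, -0.01, 0, 0, 0, 0, 0, 0, 0, 0, 0, 0, 0, 0])

```text
time_s: 11.32
tcp_pos: [0.4931, -0.0737, 0.3722]
eef_rot: [0.001, 3.141, -0.0]
wrist_force: [-0.4, -0.4, -1.7]
width: 0.0134
grasp_force: 0.0
```

arm_command(motion=[0, 0, 0, 0, 0, 0, 0, 0, 0, 0, 0, 0, 0, 0, 0])

```text
time_s: 11.57
tcp_pos: [0.4924, -0.0735, 0.3704]
eef_rot: [-0.001, -3.138, -0.002]
wrist_force: [-1.4, -0.1, -0.1]
width: 0.0014
grasp_force: 0.0
```

```bash
python3 - <<'E'
from h import *
s=get_state();print(s["tcp_pos"],s["width"],s["wrist_force"])
t=grab_frame("top");w=grab_frame("scene")
a=cv2.resize(t[100:280,250:390],None,fx=3,fy=3,interpolation=cv2.INTER_CUBIC)
b=cv2.resize(w[130:260,260:350],None,fx=4,fy=a.shape[0]/130,interpolation=cv2.INTER_CUBIC)
cv2.imwrite("pics/c6.png",np.hstack([a,b]))
E
```

```text
[ 0.4923917  -0.07350567  0.37036159] 0.0014049708407622846 [-1.35656926 -0.12244841 -0.08145439]
```

View pics/c6.png

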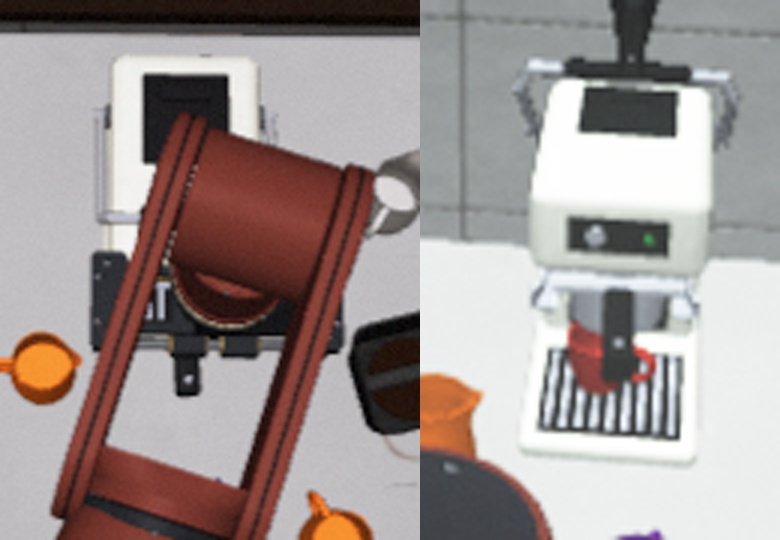

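The scene half shows the basket seated in the rails with its handle to the front and the cup below. The lever bar is still raised at the top. I'll move above the bar and press along its arc.

arm_command(motion=[-0.02, 0.001, 0, 0, 0, -0.03, 0.001, 0, 0, 0, -0.03, 0, 0, 0, 0, -0.025, 0, 0.005, 0, 0, 0, 0, 0.01, 0, 0])

```text
time_s: 12.08
tcp_pos: [0.6013, -0.0718, 0.3561]
eef_rot: [0.0, 3.141, 0.001]
wrist_force: [-0.2, -0.1, 0.1]
width: 0.0006
grasp_force: 0.0
```

arm_command(motion=[0, 0, 0.01, 0, 0, 0, 0, 0.008, 0, 0, 0.002, 0, 0.006, 0, 0, 0.004, 0, 0.006, 0, 0, 0.004, 0, 0.006, 0, 0])

```text
time_s: 12.5
tcp_pos: [0.587, -0.0718, 0.322]
eef_rot: [0.001, 3.141, -0.0]
wrist_force: [-2.1, 0.6, 2.4]
width: 0.0005
grasp_force: 1.4
```

arm_command(motion=[0.004, 0, 0.007, 0, 0, 0.003, 0, 0.007, 0, 0, 0.003, 0, 0.007, 0, 0, 0.003, 0, 0.007, 0, 0, 0.003, 0, 0.008, 0, 0])

```text
time_s: 12.92
tcp_pos: [0.5719, -0.0718, 0.285]
eef_rot: [0.001, 3.141, -0.0]
wrist_force: [-1.1, 0.5, 0.8]
width: 0.0006
grasp_force: 0.7
```

arm_command(motion=[0.003, 0, 0.008, 0, 0, 0.002, 0, 0.008, 0, 0, 0.002, 0, 0.008, 0, 0, 0.001, 0, 0.006, 0, 0, 0, 0, 0, 0, 0])

```text
time_s: 13.33
tcp_pos: [0.5636, -0.0717, 0.2541]
eef_rot: [-0.001, -3.14, -0.001]
wrist_force: [-0.4, 0.1, -0.6]
width: 0.0003
grasp_force: 0.0
```

arm_command(motion=[0, 0, 0.002, 0, 0, 0, 0, 0.002, 0, 0, 0, 0, 0, 0, 0])

```text
time_s: 13.58
tcp_pos: [0.5644, -0.0718, 0.2533]
eef_rot: [0.001, 3.14, -0.001]
wrist_force: [-3.2, 1.7, 7.1]
width: 0.0003
grasp_force: 4.0
```

arm_command(motion=[0, 0, 0.001, 0, 0, 0, 0, 0.001, 0, 0, 0, 0, 0, 0, 0])

```text
time_s: 13.83
tcp_pos: [0.5644, -0.0718, 0.2532]
eef_rot: [0.0, 3.139, -0.001]
wrist_force: [-7.8, 1.3, 16.4]
width: 0.0003
grasp_force: 8.0
```

The bar stopped at z 0.253 with 16 N, which is its hard stop. I'll retract and check.

arm_command(motion=[0, 0, -0.01, 0, 0, 0, 0, -0.03, 0, 0, 0.01, 0, -0.035, 0, 0, 0.03, 0, -0.03, 0, 0, 0.03, 0, -0.02, 0, 0])

```text
time_s: 14.25
tcp_pos: [0.4951, -0.0719, 0.3772]
eef_rot: [-0.0, 3.138, -0.002]
wrist_force: [0.3, -0.3, 0.9]
width: 0.001
grasp_force: 0.0
```

arm_command(motion=[0.02, 0.02, 0, 0, 0, 0.02, 0.03, 0, 0, 0, 0.01, 0.03, 0, 0, 0, 0, 0.03, 0, 0, 0, 0, 0.02, 0, 0, 0])

```text
time_s: 14.67
tcp_pos: [0.4442, 0.0603, 0.375]
eef_rot: [0.0, 3.139, 0.001]
wrist_force: [-0.4, 0.8, -0.2]
width: 0.0005
grasp_force: 0.0
```

arm_command(motion=[0, 0, 0, 0, 0, 0, 0, 0, 0, 0, 0, 0, 0, 0, 0])

```text
time_s: 14.92
tcp_pos: [0.4449, 0.0579, 0.3741]
eef_rot: [0.0, 3.141, -0.001]
wrist_force: [0.5, -0.4, 0.6]
width: 0.0006
grasp_force: 0.0
```

```bash
python3 - <<'E'
from h import *
s=get_state();print(s["tcp_pos"],s["wrist_force"])
t=grab_frame("top");w=grab_frame("scene")
a=cv2.resize(t[100:280,250:390],None,fx=3,fy=3,interpolation=cv2.INTER_CUBIC)
b=cv2.resize(w[130:260,260:350],None,fx=4,fy=a.shape[0]/130,interpolation=cv2.INTER_CUBIC)
cv2.imwrite("pics/c7.png",np.hstack([a,b]))
E
```

```text
[0.44486071 0.05792809 0.37413181] [ 0.47955013 -0.41901213  0.5777054 ]
```

View pics/c7.png

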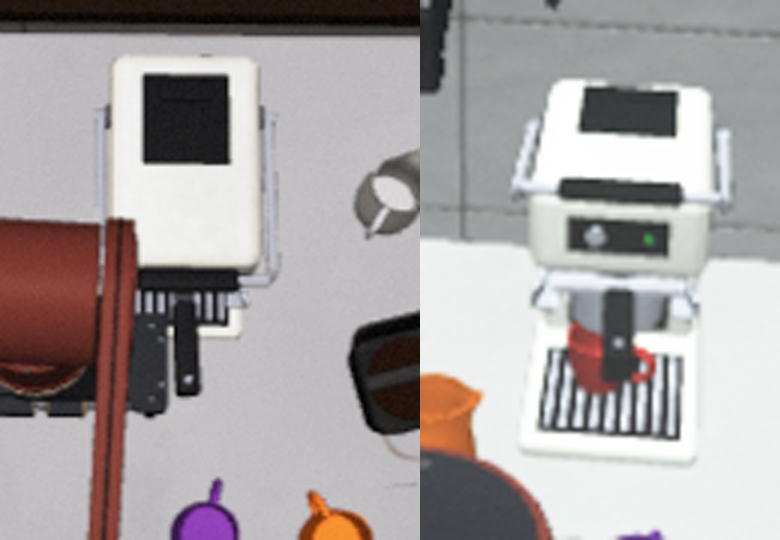

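The lever is down, with the bar in front of the head. The basket and cup are unchanged and the robot is clear of everything.

```bash
python3 -c "
from station import *
print(job_done())"
```

```text
the job is handed in; nothing more can be done
None
```

The brew basket is fully home in the rails, the lever is pressed down to its stop, nothing else was disturbed in the camera views, and the job is handed in at about 15 s; the hand-in returned no verdict.

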